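# Slide the tube rack down into the sampler's loading lane

### The job

Load the sampler: of the two racks standing on the grey upper shelf, take the one with the twelve slim tubes and slide it straight ahead over the small step down onto the metal deck, until it lies flat and straight on the deck with its front end up against the dark end stop. Keep it upright and slide it, do not lift it clear of the surface, and leave the rack with the two jars where it stands.

Things in the scene. Friction and masses are not known exactly. Their poses are not given: they have to be found in the camera images.
- tube_rack: Loose white rack, 64 (x) by 110 (y) by 34 mm high, under 0.5 kg, with 12 slim tubes fixed in it, grey caps 17 mm wide, tops 62 mm up. Upright metal handle plate across its middle: 46 mm along x, 10 mm thick along y, top 110 mm up; grip it from above, fingers closing along y, grip centre 92 mm up. Origin: centre of underside, z up. Starts on the upper shelf, y within 10 deg of the loader's.
- jar_rack: Bystander: same white rack and handle plate (64 by 110 mm, 110 mm high), but with two wide jars (grey caps 43 mm wide) instead of tubes. Origin: centre of underside. Stands on the upper shelf on one or the other side of the tube rack, about 124 mm from it along the loader's x; must stay there.
- loader: Fixed station, turned up to 20 deg. Origin: bench top (z 0) below the middle of the step edge, z up. Racks slide along its -y. Grey upper shelf: y 0 to 190, x -130 to 130, top z 40 mm. Plain 8 mm step down at y = 0. Metal deck: y 0 to -135, top z 32. Rails, tops under z 49, at x -122, 122 (inner faces) and 0 (6 wide, from y -15) make two lanes centred on x -62 and 62; either will do.
- stop (a point): Foot of the dark end stop's face, middle of its width, at deck height: y -135, z 32 mm in the loader's frame, axes as the loader's. The stop's top is 28 mm above it. A rack fully home against it has its origin 55 mm before it: loader y -80, z 32 mm. Behind the stop lies a low white housing, top z 68 mm, to y -233.

How it is judged:
By the outcome, as a careful person would: the job done as asked, in the order asked, and still so for the second after the job is handed in, with the robot touching nothing.
It also fails if it takes over 35 s, if anything falls off the work surface, if the arm or the gripper's body presses on something with over 40 N, if the wrist force passes 120 N, or if a joint passes its speed limit or range.

### The arm

A 6-joint arm with a two-finger parallel gripper is mounted at the origin on the work surface. World frame = base frame: x ahead of the robot, y to its left, z up, the work surface at z = 0. Lengths are in m, angles in rad, forces in N, time in s.
With the tool pointing down it reaches from about 0.3 to 0.875 m from the base axis. Payload 4.2 kg.
Tool frame: the origin (TCP) lies at the very end of the fingers, on their centre line; the grasp point (between the pads) lies 19 mm behind it; y points along the fingers, x is the direction in which the jaws open and shut, and the axes are right-handed (so a half turn about y gives the same grasp; the last joint's range is limited). The gripper opens to 85 mm and grips with 20 to 120 N. Pads are 22 mm wide; open, the fingers measure 114 mm over their backs; the gripper's body (76 mm by 85 mm) begins 54 mm behind the grasp point. The pads swing forward as they close: fully open they stand 13 mm farther back than shut.
Start: joints at [-1.308, 0.32, 1.565, -0, 1.257, -0.02], TCP at [0.16, -0.552, 0.231] pointing down, gripper open.
Joint ranges: [-3.11, 3.11], [-0.84, 2.01], [0.21, 2.61], [-1.34, 4.49], [0.05, 2.63], [-2.56, 2.56]. Speed limits (rad/s): [2.57, 2.57, 3.14, 3.14, 3.14, 3.14].

### API

Orientations are given as a unit quaternion [w, x, y, z].
In Python, from station import manip gives the robot as it stands.
- The arm moves only by the shell command python3 -m crank 'ROWS' [FORCE]. ROWS is JSON, a list of rows, each an object with "jaw": the finger opening in m, from 0 to 0.0854; "xyz": the shift along the tool's x, y, z in m, a list of three; "yaw": the turn about the tool's y in rad. In form: [{"jaw": jaw, "xyz": [x, y, z], "yaw": yaw}, ...]. A call has 1 to 5 rows; each row is the pose to reach, as a shift and turn from the pose commanded when the call began, along the tool's axes at that moment; what a row does not reach only later rows make up. A row lasts 1/12 s, in which the tool goes at most 41.7 mm and 7.16 degrees, less where a joint would pass 70% of its speed; a pose out of reach is approached as far as the arm can. A call with a gripper value outside its range is refused whole. The fingers move at their own pace and stop on an object; FORCE is the grip in N (left out, the last holds). Time passes only in rows, so rows that repeat a pose let the fingers close. It gives the time, the measured TCP pose, the force and the opening at its end, in the units of the state.
- manip.state(): the state, without advancing time (a new reading comes with each control period).
- manip.snapshot(name): name is "scene" or "top"; returns (picture, depth): 420x560x3 uint8, red, green, blue; 420x560 float32, m along the optical axis (not along the pixel's ray), 0 where there is no reading.
- manip.camera_model(name): a dict with "camera_matrix" (3x3 intrinsics, pixels), "R" (3x3) and "t" (3): a world point X has camera coordinates R X + t. Camera axes: x right, y down, z forward; pixel columns grow to the right and rows downward; lengths in m; the calibration is good to about 2 mm. A picture is of the moment at which its call begins. camera_model takes no time and is no camera call.
- manip.hand_in(): hands the job in, once; it reports no verdict.
Trained networks look in the newest picture that a camera, given by its name, has taken for a name from the list of things; names that differ only in an ending like _2 or _b are one class to them, and where a whole thing is asked for, a point or a joint stands for the part that bears it (a point fixed in the world has none). Each returns a list of dicts, best first, with "conf" (0 to 1); they miss things now and then, are a little off and sometimes report something else, mostly with a low value. They report only what shows in the picture. A call takes as long as a camera call.
- manip.recognise(name, camera): "xy" ([column, row] in pixels, amid what is visible of it).
The state is a dict: "time_s": time; "q": joint angles; "joint_velocities": joint speeds; "effort": joint torques, N m; "position": TCP position; "tool_rot": TCP orientation; "ft_force": force on the tool from outside, world axes, zero at the start; "torque": the same for the moment, N m; "opening": finger opening in m.
Only numpy, scipy, OpenCV 4.12 (cv2) and the standard library are available. Lean on these libraries where they do the work, as an engineer would, in place of code of your own. Each camera call takes 0.05 s, during which the arm holds its last target.

## Working session

There is one attempt and no reset: what is moved stays moved. The work goes in short steps, Python scripts to look and compute and a shell command to move; the robot and the scene stay as the last step left them, time stands still between calls to the robot, and variables do not carry over. Pictures are saved under pics/ and viewed, and the job is handed in when it is done.

```bash
mkdir -p pics; ls
python3 - <<'E'
from station import manip
import cv2, numpy as np
s=manip.state()
for k,v in s.items(): print(k,np.round(v,4))
for c in ("scene","top"):
    im,d=manip.snapshot(c); cv2.imwrite(f"pics/{c}0.png",im[:,:,::-1]); np.save(f"{c}0.npy",d)
    for n in ("tube_rack","jar_rack","loader","stop"):
        print(c,n,[(np.round(r['xy'],1).tolist(),round(r['conf'],2)) for r in manip.recognise(n,c)][:3])
    m=manip.camera_model(c); print({k:np.round(v,3).tolist() for k,v in m.items()})
E
```

```text
pics
time_s 0.0
q [-1.308   0.3203  1.5657  0.      1.2574 -0.02  ]
joint_velocities [ 0.0008 -0.0009 -0.      0.0005  0.0002  0.001 ]
effort [-3.00000e-04 -4.15528e+01 -2.34160e+01 -3.00000e-04  8.00000e-03
 -0.00000e+00]
position [ 0.1603 -0.5517  0.2305]
tool_rot [ 0.5659 -0.5651  0.425  -0.424 ]
ft_force [ 0.0038 -0.0876  0.4671]
torque [ 0.0239 -0.0186  0.04  ]
opening 0.0853
scene tube_rack [([339.9, 239.7], 0.87), ([223.6, 270.4], 0.51)]
scene jar_rack [([325.6, 188.4], 0.81)]
scene loader [([223.2, 270.1], 0.81)]
scene stop [([222.1, 270.6], 0.87)]
{'camera_matrix': [[530.229, 0.0, 284.707], [0.0, 530.229, 206.183], [0.0, 0.0, 1.0]], 'R': [[0.58, 0.815, -0.017], [0.558, -0.412, -0.72], [-0.594, 0.408, -0.693]], 't': [-0.319, -0.247, 1.191]}
top tube_rack [([280.0, 155.4], 0.61)]
top jar_rack [([237.0, 217.2], 0.85)]
top loader [([361.1, 219.9], 0.76)]
top stop [([356.8, 224.1], 0.74)]
{'camera_matrix': [[512.627, 0.0, 280.703], [0.0, 512.627, 211.868], [0.0, 0.0, 1.0]], 'R': [[-0.015, -1.0, 0.005], [-0.994, 0.014, -0.112], [0.111, -0.006, -0.994]], 't': [0.04, 0.558, 0.774]}
```

View pics/scene0.png

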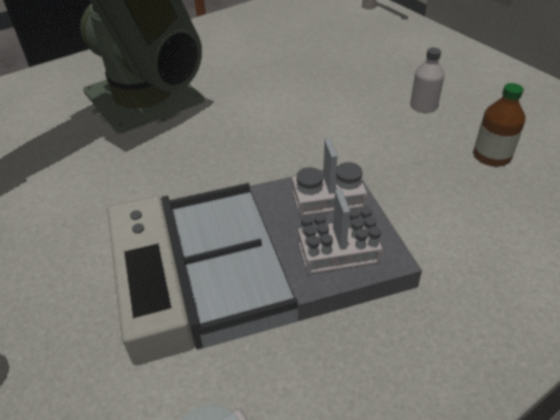

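View pics/top0.png

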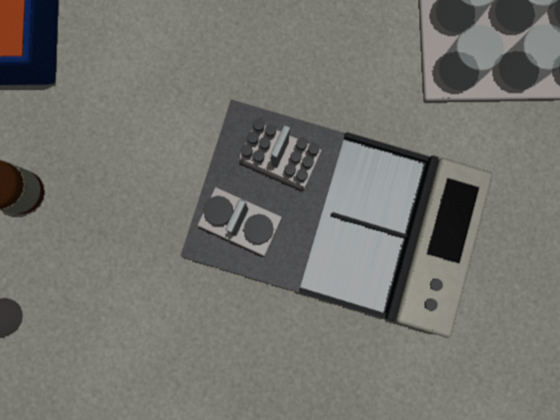

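Top view: the tube rack is at about (281,155) and the jar rack at about (239,222). The deck lies to the right, with the dark stop near column 415. Next I'll measure the poses from depth.

```bash
cat > h.py <<'E'
from station import manip
import numpy as np, cv2
def cloud(c,d):
    m=manip.camera_model(c);K=np.array(m['camera_matrix']);R=np.array(m['R']);t=np.array(m['t'])
    v,u=np.indices(d.shape); r=np.stack([(u-K[0,2])/K[0,0]*d,(v-K[1,2])/K[1,1]*d,d],-1)
    P=(r-t)@R; P[d==0]=np.nan; return P
def proj(c,X):
    m=manip.camera_model(c);p=np.array(m['camera_matrix'])@(np.array(m['R'])@np.asarray(X)+np.array(m['t']));return p[:2]/p[2]
def rect(pts):
    c,(w,h),a=cv2.minAreaRect((pts*1000).astype(np.float32)); return np.round(c,1),round(w,1),round(h,1),round(a,2)
E
python3 - <<'E'
from h import *
d=np.load("top0.npy"); P=cloud("top",d)
for n,(u,v) in dict(bench=(150,330),shelf=(310,220),shelf2=(240,125),deckL=(380,180),deckR=(350,260),hous=(475,180),hous2=(420,318),tr=(281,155)).items(): print(n,np.round(P[v,u],4))
z=P[...,2]
vv,uu=np.indices(z.shape); roi=(uu>170)&(uu<500)&(vv>90)&(vv<345)
def big(m,k=3):
    m=cv2.morphologyEx((m&roi).astype(np.uint8),cv2.MORPH_OPEN,np.ones((k,k)))
    n,l,s,_=cv2.connectedComponentsWithStats(m); i=1+np.argmax(s[1:,4]); return l==i
for n,lo,hi in (("all",.02,.3),("shelf+rack",.0365,.3),("housing",.060,.076)):
    mm=(z>lo)&(z<hi)
    if n=="housing": mm&=(uu>390)
    m=big(mm); print(n,rect(P[m][:,:2]),m.sum())
for n,lo,hi in (("plates",.125,.17),("caps",.09,.112),("body",.066,.112)):
    m=((z>lo)&(z<hi)&roi&(uu<340)).astype(np.uint8); k,l,s,_=cv2.connectedComponentsWithStats(m)
    for i in range(1,k):
        if s[i,4]>25: print(n,rect(P[l==i][:,:2]),s[i,4],np.round(np.nanmean(P[l==i],0),4),np.round(np.nanpercentile(z[l==i],[10,90]),4))
E
```

```text
bench [0.377  0.2413 0.002 ]
shelf [ 0.5446 -0.0135  0.0407]
shelf2 [0.697  0.0939 0.0406]
deckL [ 0.6069 -0.1255  0.0347]
deckR [ 0.4821 -0.0746  0.0337]
hous [ 0.5992 -0.2628  0.067 ]
hous2 [ 0.3952 -0.1706  0.0654]
tr [0.6359 0.0303 0.0936]
all (array([553.1, -52.8]), 422.9, 260.6, 72.33) 46329
shelf+rack (array([553.1, -52.8]), 422.9, 260.6, 72.33) 33153
housing (array([ 501.8, -213.2]), 85.7, 259.9, 72.36) 9676
plates (array([643.6,  32.1]), 10.2, 46.5, 64.96) 309 [0.6415 0.032  0.1472] [0.1355 0.1517]
plates (array([542.5,  93.6]), 10.4, 46.1, 64.93) 320 [0.5416 0.093  0.1478] [0.1366 0.1518]
caps (array([680.4,  63.4]), 15.0, 15.9, 89.15) 116 [0.6801 0.0631 0.1016] [0.0993 0.1038]
caps (array([672.8,  45.8]), 14.6, 16.0, 89.18) 116 [0.672  0.0459 0.1016] [0.0985 0.1037]
caps (array([661.7,  72.1]), 16.6, 15.7, 45.89) 117 [0.661  0.072  0.1017] [0.0987 0.1039]
caps (array([653.4,  54.8]), 14.8, 15.9, 86.79) 114 [0.6531 0.0547 0.1019] [0.1005 0.1039]
caps (array([651.7,   0.8]), 15.8, 16.1, 74.75) 114 [0.6511 0.0009 0.1018] [0.0995 0.1037]
caps (array([639.4,  29.2]), 8.2, 42.9,
[... 358 characters left out ...]
2, 15.9, 56.48) 115 [ 0.6242 -0.0074  0.1019] [0.0998 0.1041]
caps (array([613.7,  18.3]), 15.7, 16.2, 64.84) 114 [0.6133 0.0183 0.1019] [0.1002 0.1038]
caps (array([605.7,   1.2]), 15.9, 15.8, 67.06) 114 [0.6052 0.0013 0.1018] [0.0995 0.1038]
caps (array([555.9, 122.5]), 41.8, 41.8, 30.42) 687 [0.5559 0.1226 0.0984] [0.0967 0.1001]
caps (array([540.2,  89.7]), 1.8, 44.9, 63.17) 53 [0.5399 0.0896 0.1011] [0.0925 0.1096]
caps (array([528.3,  64.3]), 41.6, 41.7, 89.56) 692 [0.5286 0.0648 0.0985] [0.0967 0.1001]
body (array([643.6,  32. ]), 109.7, 64.6, 65.19) 2872 [0.6395 0.0321 0.0887] [0.0734 0.1034]
body (array([542.7,  93.9]), 110.2, 64.3, 64.84) 2842 [0.5403 0.0924 0.0867] [0.0733 0.0997]
```

```bash
cat >> h.py <<'E'
from scipy.spatial.transform import Rotation as Ro
th=np.radians(72.33); LY=np.array([np.cos(th),np.sin(th),0]); LX=np.array([np.sin(th),-np.cos(th),0]); LO=np.array([.5531,-.0528,0])+.0215*LY
LY3=LY;
def L2W(x,y,z): return LO+x*LX+y*LY+np.array([0,0,z])
def W2L(p): p=np.asarray(p)-LO; return np.array([p@LX,p@LY,p[2]])
def tool():
    s=manip.state(); q=s['tool_rot']; return s,Ro.from_quat([q[1],q[2],q[3],q[0]]).as_matrix()
def delta(target,ang):  # shift in tool axes (mm) & yaw so tool x axis -> world heading ang (mod 180)
    s,T=tool(); sh=T.T@(np.asarray(target)-s['position'])
    h=np.degrees(np.arctan2(T[1,0],T[0,0])); dh=(ang-h+90)%180-90  # heading change about world z
    yaw=np.radians(dh)*np.sign(T[2,1])
    print("t",round(s['time_s'],2),"pos",np.round(s['position'],4),"L",np.round(W2L(s['position'])*1000,1),"head",round(h,2),"F",np.round(s['ft_force'],1),"open",round(s['opening'],4))
    print("shift mm",np.round(sh*1000,1),"yaw",round(yaw,4),"|",round(np.linalg.norm(sh)*1000), "tooly",np.round(T[:,1],3))
E
python3 - <<'E'
from h import *
delta([.6436,.032,.20],65.1)
s,T=tool();print(np.round(T,3),W2L([.6436,.032,.04])*1000, L2W(.062,-.08,.032))
P=cloud("top",np.load("top0.npy")); print(np.nanmax(P[...,2]), np.nanpercentile(P[0:100,425:,2],99), P[50,480])
E
```

```text
t 0.5 pos [ 0.1604 -0.5522  0.2313] L [-222.6 -616.5  231.3] head -73.8 F [ 0.  -0.6  0.3] open 0.0854
shift mm [-426.1   31.3  627. ] yaw 0.7174 | 759 tooly [ 0. -0. -1.]
[[ 0.279  0.     0.96 ]
 [-0.96  -0.     0.279]
 [ 0.    -1.    -0.   ]] [60.49055831 86.76902768 40.        ] [ 0.59441812 -0.12735912  0.032     ]
0.15432565785959604 0.10387500523369386 [ 0.78965464 -0.26851114  0.1001096 ]
```

```bash
python3 -m crank '[{"jaw":0.085,"xyz":[-0.028,0,0.041],"yaw":0},{"jaw":0.085,"xyz":[-0.056,0,0.082],"yaw":0},{"jaw":0.085,"xyz":[-0.084,0,0.124],"yaw":0},{"jaw":0.085,"xyz":[-0.112,0,0.165],"yaw":0},{"jaw":0.085,"xyz":[-0.140,0,0.206],"yaw":0}]'; python3 -c "
from h import *
delta([.6436,.032,.20],65.1)"
```

```text
time_s: 0.92
position: [0.2941, -0.3901, 0.2315]
tool_rot: [-0.565, 0.565, -0.425, 0.425]
ft_force: [0.6, -1.0, -0.0]
opening: 0.0849
t 0.92 pos [ 0.2941 -0.3901  0.2315] L [-144.4 -421.5  231.5] head -73.85 F [ 0.6 -1.  -0. ] open 0.0849
shift mm [-308.2   31.4  453.2] yaw 0.7165 | 549 tooly [ 0. -0. -1.]
```

```bash
python3 -m crank '[{"jaw":0.085,"xyz":[-0.028,0,0.041],"yaw":0},{"jaw":0.085,"xyz":[-0.056,0,0.082],"yaw":0},{"jaw":0.085,"xyz":[-0.084,0,0.124],"yaw":0},{"jaw":0.085,"xyz":[-0.112,0,0.165],"yaw":0},{"jaw":0.085,"xyz":[-0.140,0,0.206],"yaw":0}]'; python3 -c "
from h import *
delta([.6436,.032,.20],65.1)"
```

```text
time_s: 1.33
position: [0.4271, -0.2294, 0.2316]
tool_rot: [-0.565, 0.565, -0.424, 0.425]
ft_force: [0.6, -0.1, 0.8]
opening: 0.0851
t 1.33 pos [ 0.4271 -0.2294  0.2316] L [ -66.5 -228.   231.6] head -73.8 F [ 0.6 -0.1  0.8] open 0.0851
shift mm [-190.6   31.6  280.8] yaw 0.7174 | 341 tooly [ 0.001 -0.001 -1.   ]
```

```bash
python3 -m crank '[{"jaw":0.085,"xyz":[-0.023,0,0.034],"yaw":0.12},{"jaw":0.085,"xyz":[-0.046,0,0.068],"yaw":0.24},{"jaw":0.085,"xyz":[-0.069,0,0.102],"yaw":0.36},{"jaw":0.085,"xyz":[-0.092,0,0.136],"yaw":0.48},{"jaw":0.085,"xyz":[-0.115,0,0.170],"yaw":0.6}]'; python3 -m crank '[{"jaw":0.085,"xyz":[0,0,0],"yaw":0}]'; python3 -c "
from h import *
delta([.6436,.032,.20],65.1)"
```

```text
time_s: 1.75
position: [0.5489, -0.083, 0.2315]
tool_rot: [-0.422, 0.422, -0.567, 0.568]
ft_force: [0.3, -0.7, -0.5]
opening: 0.0847
time_s: 1.83
position: [0.5519, -0.0797, 0.2311]
tool_rot: [0.425, -0.422, 0.566, -0.566]
ft_force: [-0.0, -0.9, 0.6]
opening: 0.0848
t 1.83 pos [ 0.5519 -0.0797  0.2311] L [  7.1 -47.5 231.1] head -106.36 F [-0.  -0.9  0.6] open 0.0848
shift mm [-132.9   31.7   56.4] yaw 0.149 | 148 tooly [ 0.003  0.003 -1.   ]
```

```bash
python3 -m crank '[{"jaw":0.085,"xyz":[-0.034,0,0.014],"yaw":0.05},{"jaw":0.085,"xyz":[-0.067,0,0.028],"yaw":0.1},{"jaw":0.085,"xyz":[-0.1,0.01,0.042],"yaw":0.149},{"jaw":0.085,"xyz":[-0.133,0.02,0.056],"yaw":0.149},{"jaw":0.085,"xyz":[-0.133,0.031,0.056],"yaw":0.149}]'; python3 -m crank '[{"jaw":0.05,"xyz":[0,0,0],"yaw":0},{"jaw":0.05,"xyz":[0,0,0],"yaw":0}]'; python3 -c "
from h import *
delta([.6436,.032,.114],65.1)"
```

```text
time_s: 2.25
position: [0.6429, 0.0316, 0.1996]
tool_rot: [0.383, -0.38, 0.595, -0.595]
ft_force: [-0.3, -1.2, 0.2]
opening: 0.0851
time_s: 2.42
position: [0.6384, 0.0265, 0.1994]
tool_rot: [0.379, -0.381, 0.596, -0.596]
ft_force: [-0.6, -0.1, 0.0]
opening: 0.0635
t 2.42 pos [0.6384 0.0265 0.1994] L [ 57.2  80.  199.4] head -114.92 F [-0.6 -0.1  0. ] open 0.0635
shift mm [-7.3 85.4  2.6] yaw -0.0004 | 86 tooly [-0.003 -0.001 -1.   ]
```

```bash
python3 -m crank '[{"jaw":0.05,"xyz":[-0.007,0,0.003],"yaw":0},{"jaw":0.05,"xyz":[-0.007,0.02,0.003],"yaw":0},{"jaw":0.05,"xyz":[-0.007,0.04,0.003],"yaw":0}]';  python3 - <<'E'
from h import *
delta([.6436,.032,.114],65.1)
im,d=manip.snapshot("scene"); cv2.imwrite("pics/s1.png",cv2.resize(im[120:320,220:480,::-1],None,fx=3,fy=3))
E
```

```text
time_s: 2.67
position: [0.6465, 0.0313, 0.1628]
tool_rot: [-0.382, 0.378, -0.595, 0.598]
ft_force: [-0.4, 0.4, -0.5]
opening: 0.0497
t 2.67 pos [0.6465 0.0313 0.1628] L [ 63.5  87.  162.8] head -115.03 F [-0.4  0.4 -0.5] open 0.0497
shift mm [ 0.8 48.7 -3.2] yaw -0.0022 | 49 tooly [ 0.006  0.    -1.   ]
```

View pics/s1.png

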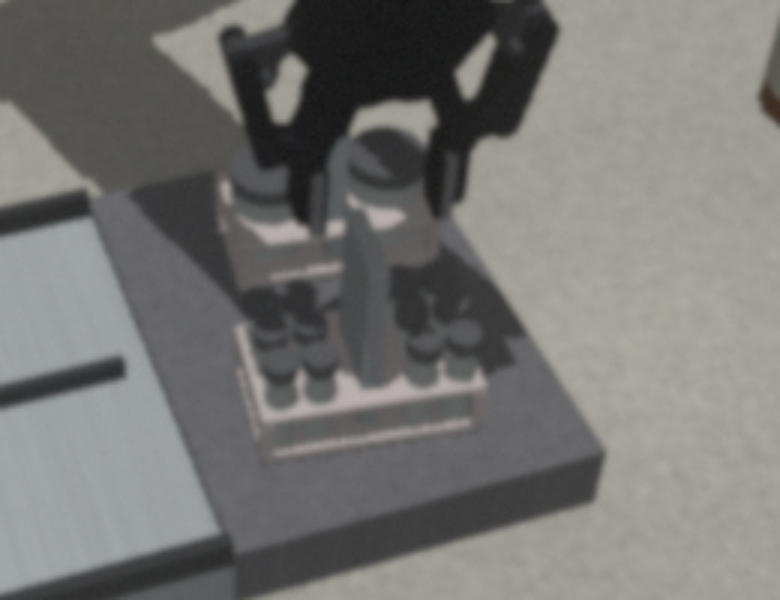

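The picture shows the open fingers (crop columns about 310 and 440) straddling the tube rack's plate (about 365, 220). I'll descend and grip.

```bash
python3 -m crank '[{"jaw":0.05,"xyz":[0.001,0.02,-0.003],"yaw":0},{"jaw":0.05,"xyz":[0.001,0.038,-0.003],"yaw":0},{"jaw":0.05,"xyz":[0.001,0.048,-0.003],"yaw":0},{"jaw":0.05,"xyz":[0.001,0.048,-0.003],"yaw":0},{"jaw":0.03,"xyz":[0.001,0.048,-0.003],"yaw":0}]' 40;  python3 -c "
from h import *
delta([.6436,.032,.114],65.1)"
```

```text
time_s: 3.13
position: [0.6422, 0.0321, 0.1131]
tool_rot: [-0.38, 0.38, -0.596, 0.597]
ft_force: [1.0, 0.3, 0.7]
opening: 0.0391
t 3.13 pos [0.6422 0.0321 0.1131] L [ 59.1  86.4 113.1] head -115.0 F [1.  0.3 0.7] open 0.0391
shift mm [-0.5 -0.9  1.3] yaw -0.0017 | 2 tooly [ 0.001 -0.    -1.   ]
```

```bash
python3 -m crank '[{"jaw":0.015,"xyz":[0,0,0],"yaw":0},{"jaw":0.0,"xyz":[0,0,0],"yaw":0},{"jaw":0.0,"xyz":[0,0,0],"yaw":0},{"jaw":0.0,"xyz":[0,0,0],"yaw":0},{"jaw":0.0,"xyz":[0,0,0],"yaw":0}]' 40;  python3 -c "
from h import *
delta([.6436,.032,.113],65.1)"
```

```text
time_s: 3.55
position: [0.6424, 0.0321, 0.1136]
tool_rot: [-0.381, 0.38, -0.596, 0.597]
ft_force: [-1.3, -3.1, 4.8]
opening: 0.0097
t 3.55 pos [0.6424 0.0321 0.1136] L [ 59.4  86.5 113.6] head -114.96 F [-1.3 -3.1  4.8] open 0.0097
shift mm [-0.4  0.6  1.1] yaw -0.0011 | 1 tooly [ 0.002 -0.001 -1.   ]
```

```bash
python3 -c "
from h import *
delta(L2W(.062,.0,.1136),72.33)
delta(L2W(.062,-.050,.1136),72.33)"
```

```text
t 3.55 pos [0.6424 0.0321 0.1136] L [ 59.4  86.5 113.6] head -114.96 F [-1.3 -3.1  4.8] open 0.0097
shift mm [85.5  0.  13.6] yaw -0.1272 | 87 tooly [ 0.002 -0.001 -1.   ]
t 3.55 pos [0.6424 0.0321 0.1136] L [ 59.4  86.5 113.6] head -114.96 F [-1.3 -3.1  4.8] open 0.0097
shift mm [135.1   0.   20. ] yaw -0.1272 | 137 tooly [ 0.002 -0.001 -1.   ]
```

```bash
python3 -m crank '[{"jaw":0.0,"xyz":[0.008,0,0.001],"yaw":-0.02},{"jaw":0.0,"xyz":[0.02,0,0.003],"yaw":-0.05},{"jaw":0.0,"xyz":[0.032,0,0.005],"yaw":-0.08},{"jaw":0.0,"xyz":[0.044,0,0.007],"yaw":-0.11},{"jaw":0.0,"xyz":[0.055,0,0.009],"yaw":-0.127}]' 40;  python3 -c "
from h import *
delta(L2W(.062,-.0,.1136),72.33)"
```

```text
time_s: 3.97
position: [0.6283, -0.0193, 0.114]
tool_rot: [0.419, -0.415, 0.571, -0.571]
ft_force: [1.0, 17.5, 15.0]
opening: 0.0098
t 3.97 pos [ 0.6283 -0.0193  0.114 ] L [ 61.5  33.2 114. ] head -107.67 F [ 1.  17.5 15. ] open 0.0098
shift mm [33.2  0.2  0.5] yaw 0.0001 | 33 tooly [ 0.005  0.004 -1.   ]
```

```bash
python3 -m crank '[{"jaw":0.0,"xyz":[0.006,-0.0005,0],"yaw":0},{"jaw":0.0,"xyz":[0.013,-0.0005,0],"yaw":0},{"jaw":0.0,"xyz":[0.020,-0.0005,0],"yaw":0},{"jaw":0.0,"xyz":[0.027,-0.0005,0],"yaw":0},{"jaw":0.0,"xyz":[0.034,-0.0005,0],"yaw":0}]' 60;  python3 - <<'E'
from h import *
delta(L2W(.062,-.05,.1136),72.33)
im,d=manip.snapshot("scene"); cv2.imwrite("pics/s2.png",cv2.resize(im[150:330,200:440,::-1],None,fx=3,fy=3))
E
```

```text
time_s: 4.38
position: [0.6173, -0.0531, 0.1135]
tool_rot: [-0.418, 0.416, -0.571, 0.571]
ft_force: [-0.7, 0.0, 9.7]
opening: 0.0096
t 4.38 pos [ 0.6173 -0.0531  0.1135] L [ 61.2  -2.3 113.5] head -107.71 F [-0.7  0.   9.7] open 0.0096
shift mm [47.7 -0.2  0.8] yaw -0.0007 | 48 tooly [ 0.003  0.001 -1.   ]
```

View pics/s2.png

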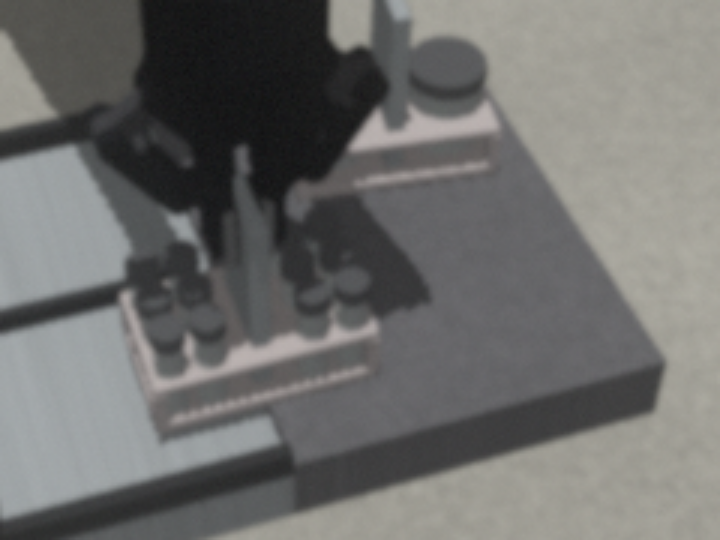

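The rack is held upright and straight, about half over the step (front lower corner at crop 165,435). I'll keep it level until the rear is almost at the edge.

```bash
python3 -m crank '[{"jaw":0.0,"xyz":[0.009,0,0],"yaw":0},{"jaw":0.0,"xyz":[0.019,0,0],"yaw":0},{"jaw":0.0,"xyz":[0.029,0,0],"yaw":0},{"jaw":0.0,"xyz":[0.039,0,0.001],"yaw":0},{"jaw":0.0,"xyz":[0.046,0,0.001],"yaw":0}]' 60;python3 -m crank '[{"jaw":0.0,"xyz":[0,0,0],"yaw":0}]';  python3 - <<'E'
from h import *
delta(L2W(.062,-.055,.1136),72.33)
im,d=manip.snapshot("scene"); cv2.imwrite("pics/s3.png",cv2.resize(im[150:330,200:440,::-1],None,fx=3,fy=3))
im,d=manip.snapshot("top"); P=cloud("top",d);z=P[...,2]
vv,uu=np.indices(z.shape); L=np.stack([(P-LO)@LX,(P-LO)@LY,z],-1)
m=(z>.055)&(z<.085)&(L[...,0]>.015)&(L[...,0]<.11)&(L[...,1]>-.125)
cv2.imwrite("pics/t3.png",im[...,::-1]);print(m.sum(),np.round(np.percentile(L[m],[1,99],axis=0)*1000,1))
E
```

```text
time_s: 4.85
position: [0.6036, -0.0983, 0.1131]
tool_rot: [-0.417, 0.417, -0.571, 0.571]
ft_force: [2.2, 4.3, 4.4]
opening: 0.0096
time_s: 4.93
position: [0.6033, -0.0992, 0.1132]
tool_rot: [-0.417, 0.417, -0.571, 0.572]
ft_force: [0.7, 2.6, 6.6]
opening: 0.0095
t 4.93 pos [ 0.6033 -0.0992  0.1132] L [ 61.9 -50.5 113.2] head -107.77 F [0.7 2.6 6.6] open 0.0095
shift mm [ 4.5 -0.4  0.1] yaw -0.0018 | 5 tooly [ 0.001 -0.001 -1.   ]
965 [[ 30.9 -43.   55.3]
 [108.1 537.2  84.6]]
```

View pics/s3.png

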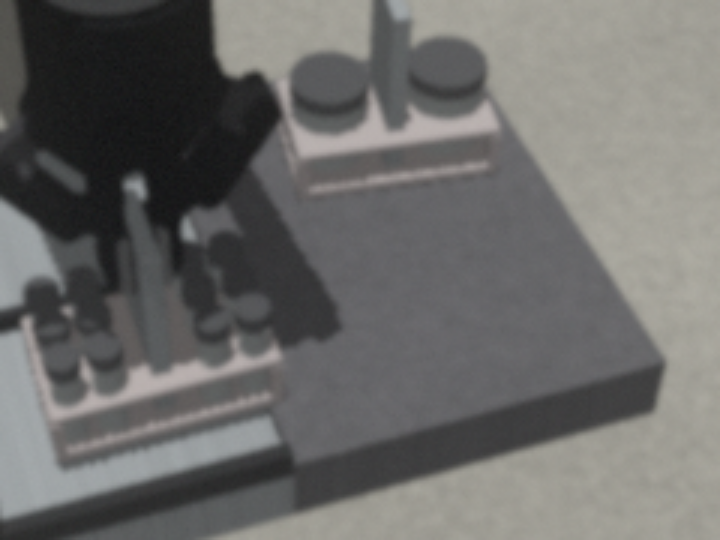

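The rack is level, with its rear about 4–5 mm still on the shelf edge (crop 280,375). Now I'll slide off and lower it 8 mm in one diagonal move.

```bash
python3 -m crank '[{"jaw":0.0,"xyz":[0.004,0,0],"yaw":0},{"jaw":0.0,"xyz":[0.007,0.001,0],"yaw":0},{"jaw":0.0,"xyz":[0.009,0.004,0],"yaw":0},{"jaw":0.0,"xyz":[0.011,0.007,0],"yaw":0},{"jaw":0.0,"xyz":[0.013,0.008,0],"yaw":0}]' 60;  python3 - <<'E'
from h import *
delta(L2W(.062,-.080,.1052),72.33)
im,d=manip.snapshot("scene"); cv2.imwrite("pics/s4.png",cv2.resize(im[150:330,170:410,::-1],None,fx=3,fy=3))
E
```

```text
time_s: 5.45
position: [0.6014, -0.1074, 0.1104]
tool_rot: [0.42, -0.413, 0.572, -0.571]
ft_force: [-5.1, 13.1, 32.9]
opening: 0.0091
t 5.45 pos [ 0.6014 -0.1074  0.1104] L [ 62.6 -58.9 110.4] head -107.87 F [-5.1 13.1 32.9] open 0.0091
shift mm [21.2  5.  -0.5] yaw -0.0035 | 22 tooly [ 0.007  0.007 -1.   ]
```

View pics/s4.png

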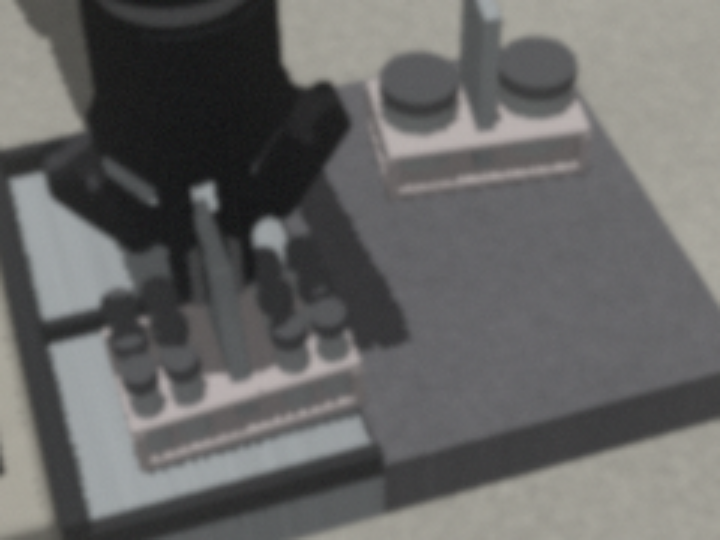

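The rear is still catching the edge, and the upward force is 33 N. I'll relieve it a little and move forward.

```bash
python3 -m crank '[{"jaw":0.0,"xyz":[0.001,-0.002,0],"yaw":0},{"jaw":0.0,"xyz":[0.003,-0.002,0],"yaw":0},{"jaw":0.0,"xyz":[0.005,-0.002,0],"yaw":0}]' 60;  python3 - <<'E'
from h import *
delta(L2W(.062,-.080,.1052),72.33)
E
```

```text
time_s: 5.75
position: [0.5963, -0.1158, 0.1059]
tool_rot: [0.416, -0.419, 0.571, -0.57]
ft_force: [-0.1, -0.8, -5.4]
opening: 0.0093
t 5.75 pos [ 0.5963 -0.1158  0.1059] L [ 60.2 -68.4 105.9] head -107.59 F [-0.1 -0.8 -5.4] open 0.0093
shift mm [11.6  0.8  1.8] yaw 0.0013 | 12 tooly [-0.004 -0.002 -1.   ]
```

```bash
python3 -m crank '[{"jaw":0.0,"xyz":[0.001,0.001,0.0005],"yaw":0},{"jaw":0.0,"xyz":[0.002,0.002,0.001],"yaw":0}]' 60;  python3 - <<'E'
from h import *
delta(L2W(.062,-.080,.1052),72.33)
im,d=manip.snapshot("scene"); cv2.imwrite("pics/s5.png",cv2.resize(im[150:330,170:410,::-1],None,fx=3,fy=3))
E
```

```text
time_s: 5.92
position: [0.5964, -0.1162, 0.1058]
tool_rot: [0.416, -0.418, 0.573, -0.569]
ft_force: [-7.3, 11.1, 23.7]
opening: 0.0093
t 5.92 pos [ 0.5964 -0.1162  0.1058] L [ 60.5 -68.8 105.8] head -107.72 F [-7.3 11.1 23.7] open 0.0093
shift mm [11.2  0.6  1.5] yaw -0.0009 | 11 tooly [-0.004  0.002 -1.   ]
```

View pics/s5.png

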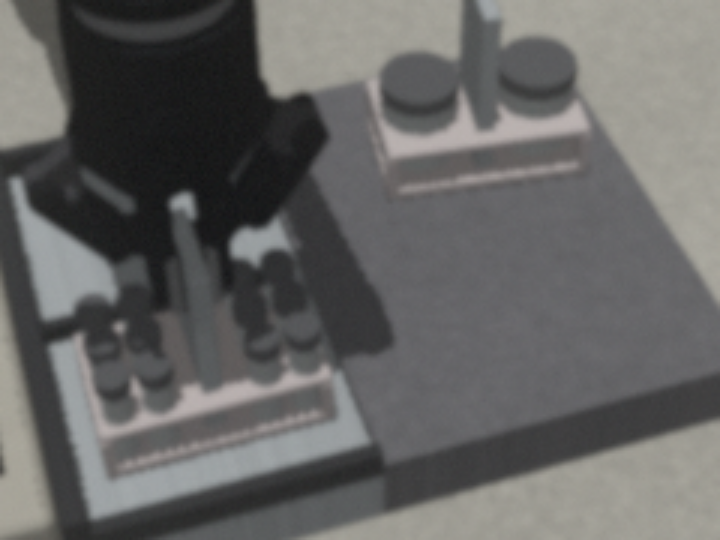

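The rack is flat on the deck and clear of the step. Next I'll ease the pressure and slide it to the stop.

```bash
python3 -m crank '[{"jaw":0.0,"xyz":[0.001,-0.001,0.0],"yaw":0},{"jaw":0.0,"xyz":[0.004,-0.001,0.0],"yaw":0},{"jaw":0.0,"xyz":[0.007,-0.001,0.0],"yaw":0},{"jaw":0.0,"xyz":[0.009,-0.001,0.0],"yaw":0}]' 60;  python3 - <<'E'
from h import *
delta(L2W(.062,-.080,.1052),72.33)
s,T=tool();print(T.T@s['ft_force'])
E
```

```text
time_s: 6.3
position: [0.5954, -0.1255, 0.1057]
tool_rot: [0.417, -0.417, 0.571, -0.571]
ft_force: [0.1, 4.2, 4.0]
opening: 0.0092
t 6.3 pos [ 0.5954 -0.1255  0.1057] L [ 62.3 -77.9 105.7] head -107.69 F [0.1 4.2 4. ] open 0.0092
shift mm [ 2.1  0.5 -0.3] yaw -0.0003 | 2 tooly [-0.001  0.001 -1.   ]
[-4.05232004 -3.98964149 -1.15688188]
```

```bash
python3 -m crank '[{"jaw":0.0,"xyz":[0.001,0,0.0],"yaw":0},{"jaw":0.0,"xyz":[0.002,0,0.0],"yaw":0},{"jaw":0.0,"xyz":[0.003,0,0.0],"yaw":0},{"jaw":0.0,"xyz":[0.003,0,0.0],"yaw":0}]' 60;  python3 - <<'E'
from h import *
delta(L2W(.062,-.080,.1052),72.33)
s,T=tool();print(T.T@s['ft_force'])
im,d=manip.snapshot("scene"); cv2.imwrite("pics/s6.png",cv2.resize(im[180:330,150:350,::-1],None,fx=4,fy=4))
E
```

```text
time_s: 6.63
position: [0.5945, -0.1285, 0.1056]
tool_rot: [0.417, -0.417, 0.571, -0.571]
ft_force: [1.4, 5.3, 6.3]
opening: 0.0091
t 6.63 pos [ 0.5945 -0.1285  0.1056] L [ 62.5 -81.1 105.6] head -107.69 F [1.4 5.3 6.3] open 0.0091
shift mm [-1.1  0.4 -0.5] yaw -0.0004 | 1 tooly [-0.001  0.    -1.   ]
[-5.49144567 -6.29953954 -0.26162483]
```

View pics/s6.png

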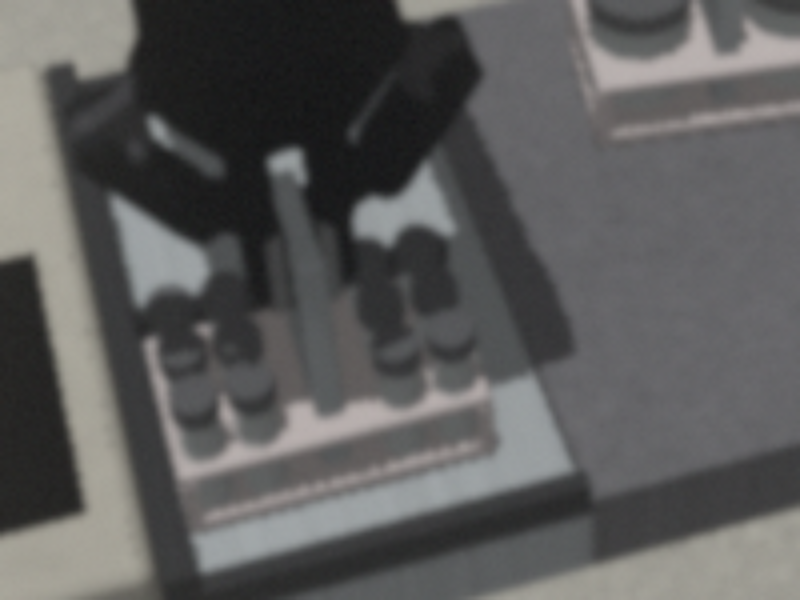

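A small gap of about 2–4 mm seems to remain between the rack front and the stop, and no force jump yet. I'll push on gently.

```bash
python3 -m crank '[{"jaw":0.0,"xyz":[0.001,0,0.0],"yaw":0},{"jaw":0.0,"xyz":[0.002,0,0.0],"yaw":0},{"jaw":0.0,"xyz":[0.002,0,0.0],"yaw":0}]' 60;  python3 - <<'E'
from h import *
delta(L2W(.062,-.080,.1052),72.33)
s,T=tool();print(T.T@s['ft_force'])
E
```

```text
time_s: 6.93
position: [0.5944, -0.1296, 0.1058]
tool_rot: [0.418, -0.416, 0.572, -0.571]
ft_force: [1.8, 7.7, 6.7]
opening: 0.0091
t 6.93 pos [ 0.5944 -0.1296  0.1058] L [ 62.6 -82.2 105.8] head -107.73 F [1.8 7.7 6.7] open 0.0091
shift mm [-2.2  0.6 -0.6] yaw -0.001 | 2 tooly [ 0.     0.002 -1.   ]
[-7.87079425 -6.71640997 -0.59255145]
```

```bash
python3 -m crank '[{"jaw":0.0,"xyz":[0.001,0,0.0],"yaw":0},{"jaw":0.0,"xyz":[0.002,0,0.0],"yaw":0},{"jaw":0.0,"xyz":[0.002,0,0.0],"yaw":0}]' 60;  python3 - <<'E'
from h import *
delta(L2W(.062,-.080,.1052),72.33)
s,T=tool();print(T.T@s['ft_force'])
im,d=manip.snapshot("scene"); cv2.imwrite("pics/s7.png",cv2.resize(im[180:330,150:350,::-1],None,fx=4,fy=4))
E
```

```text
time_s: 7.18
position: [0.5943, -0.1299, 0.106]
tool_rot: [0.418, -0.415, 0.572, -0.57]
ft_force: [3.0, 11.8, 6.7]
opening: 0.0093
t 7.18 pos [ 0.5943 -0.1299  0.106 ] L [ 62.6 -82.5 106. ] head -107.77 F [ 3.  11.8  6.7] open 0.0093
shift mm [-2.5  0.9 -0.7] yaw -0.0017 | 3 tooly [ 0.002  0.005 -1.   ]
[-12.15568182  -6.61737401  -0.69729056]
```

View pics/s7.png

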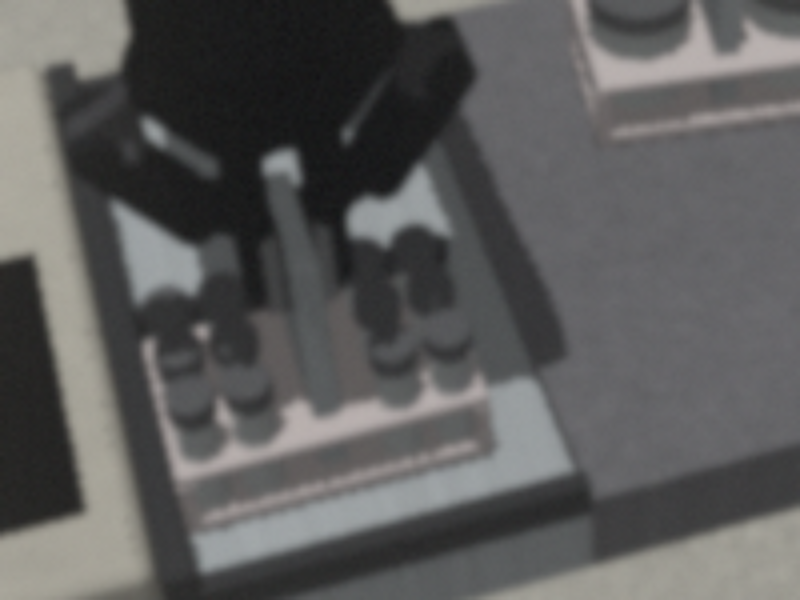

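Motion stalled (0.3 mm for 2 mm commanded) and the force rose, so the rack is against the stop. I'll ease the push slightly and open.

```bash
python3 -m crank '[{"jaw":0.0,"xyz":[-0.001,0,0.0],"yaw":0},{"jaw":0.012,"xyz":[-0.001,0,0.0],"yaw":0},{"jaw":0.02,"xyz":[-0.001,0,0.0],"yaw":0},{"jaw":0.035,"xyz":[-0.001,0,0.0],"yaw":0},{"jaw":0.045,"xyz":[-0.001,0,0.0],"yaw":0}]' 60;  python3 - <<'E'
from h import *
delta(L2W(.062,-.080,.1052),72.33)
im,d=manip.snapshot("scene"); cv2.imwrite("pics/s8.png",cv2.resize(im[180:330,150:350,::-1],None,fx=4,fy=4))
E
```

```text
time_s: 7.65
position: [0.5926, -0.1322, 0.1046]
tool_rot: [0.416, -0.418, 0.571, -0.571]
ft_force: [0.1, -0.4, -0.6]
opening: 0.0435
t 7.65 pos [ 0.5926 -0.1322  0.1046] L [ 61.8 -85.2 104.6] head -107.69 F [ 0.1 -0.4 -0.6] open 0.0435
shift mm [-5.2 -0.6  0.2] yaw -0.0003 | 5 tooly [-0.003 -0.001 -1.   ]
```

View pics/s8.png

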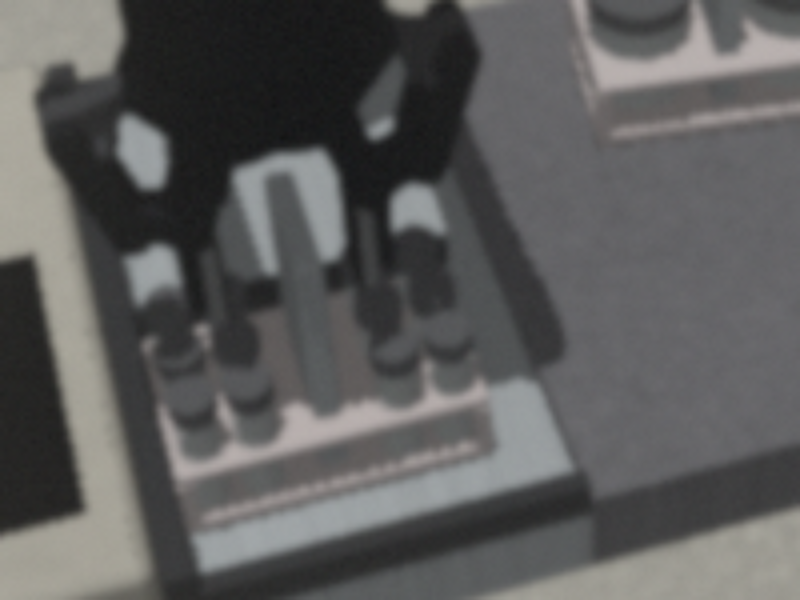

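The plate is free between the open fingers. I'll rise and clear the view.

```bash
python3 -m crank '[{"jaw":0.045,"xyz":[-0.004,-0.003,0],"yaw":0},{"jaw":0.045,"xyz":[-0.004,-0.03,0],"yaw":0},{"jaw":0.045,"xyz":[-0.004,-0.065,0],"yaw":0},{"jaw":0.045,"xyz":[-0.004,-0.10,0],"yaw":0},{"jaw":0.045,"xyz":[-0.004,-0.13,0],"yaw":0}]' 60; python3 -m crank '[{"jaw":0.045,"xyz":[0.03,0,-0.02],"yaw":0},{"jaw":0.045,"xyz":[0.06,0,-0.04],"yaw":0},{"jaw":0.045,"xyz":[0.09,0,-0.06],"yaw":0},{"jaw":0.045,"xyz":[0.12,0,-0.08],"yaw":0},{"jaw":0.045,"xyz":[0.15,0,-0.1],"yaw":0}]';python3 -m crank '[{"jaw":0.045,"xyz":[0.03,0,-0.02],"yaw":0},{"jaw":0.045,"xyz":[0.06,0,-0.04],"yaw":0},{"jaw":0.045,"xyz":[0.09,0,-0.06],"yaw":0},{"jaw":0.045,"xyz":[0.12,0,-0.08],"yaw":0},{"jaw":0.045,"xyz":[0.12,0,-0.08],"yaw":0}]'
cat > meas.py <<'E'
from h import *
import sys
n=sys.argv[1]
delta(L2W(.062,-.080,.1052),72.33)
for c in ("scene","top"):
    im,d=manip.snapshot(c); cv2.imwrite(f"pics/{c}{n}.png",im[...,::-1])
P=cloud("top",d);z=P[...,2]; L=np.stack([(P-LO)@LX,(P-LO)@LY,z],-1)
for nm,lo,hi in (("plate",.120,.17),("caps",.085,.115),("body",.061,.115)):
    m=((z>lo)&(z<hi)&(L[...,1]>-.140)&(L[...,1]<.19)&(abs(L[...,0])<.13)).astype(np.uint8); k,l,s,_=cv2.connectedComponentsWithStats(m)
    for i in range(1,k):
        if s[i,4]>50: print(nm,rect(L[l==i][:,:2]),s[i,4],"z",np.round(np.percentile(z[l==i],[10,50,90])*1000,1),"ymin/max",np.round(np.percentile(L[l==i][:,1],[.5,99.5])*1000,1),"medz",round(np.median(z[l==i])*1000,1))
E
python3 meas.py 9
```

```text
time_s: 8.12
position: [0.595, -0.1277, 0.2381]
tool_rot: [-0.417, 0.417, -0.571, 0.571]
ft_force: [0.8, 0.4, 0.4]
opening: 0.0447
time_s: 8.53
position: [0.4525, -0.2407, 0.236]
tool_rot: [-0.417, 0.418, -0.571, 0.571]
ft_force: [-0.4, -1.2, -0.1]
opening: 0.0451
time_s: 8.95
position: [0.3371, -0.3329, 0.2361]
tool_rot: [-0.414, 0.417, -0.572, 0.572]
ft_force: [0.2, 0.2, 0.6]
opening: 0.0453
t 8.95 pos [ 0.3371 -0.3329  0.2361] L [-120.8 -354.   236.1] head -108.0 F [0.2 0.2 0.6] open 0.0453
shift mm [-275.4  129.7  181.5] yaw -0.0057 | 354 tooly [-0.003 -0.002 -1.   ]
plate (array([ 63.4, -80.4]), 10.9, 45.9, 89.76) 337 z [126.5 141.3 143.3] ymin/max [-85.2 -74.9] medz 141.3
plate (array([-54.6, 114.8]), 10.3, 46.0, 82.63) 334 z [132.1 149.9 151.5] ymin/max [107.3 121.7] medz 149.9
caps (array([ 84.4, -36.4]), 15.9, 16.2, 42.19) 113 z [91.  94.2 96. ] ymin/max [-43.7 -28.2] medz 94.2
caps (array([ 84.1, -54.8]), 16.0, 15.1, 15.45) 111 z [91.2 93.7 95.4] ymin/max [-62.7 -47.1] medz 93.7
caps (array([ 61.5, -75.7]), 44.4, 8.7, 11.47) 125 z [ 87.8 100.1 112.2] ymin/max [-83.9 -74.9] 
[... 475 characters left out ...]
.35) 114 z [92.  94.  95.9] ymin/max [-63.2 -47.2] medz 94.0
caps (array([-50.2, 147.3]), 41.9, 41.9, 82.13) 688 z [ 96.9  98.5 100.2] ymin/max [126.5 167. ] medz 98.5
caps (array([  42.4, -114.3]), 16.5, 35.0, 0.66) 234 z [90.6 94.  95.6] ymin/max [-131.2  -97.1] medz 94.0
caps (array([-55.5, 110.4]), 1.9, 45.1, 81.33) 72 z [ 88.5 100.3 112.8] ymin/max [107.4 114.3] medz 100.3
caps (array([-59.2,  82.5]), 41.6, 41.5, 16.53) 692 z [ 96.9  98.7 100.3] ymin/max [ 62.7 103.5] medz 98.7
body (array([ 65.6, -82.4]), 69.8, 115.4, 1.25) 2915 z [65.3 87.3 95.4] ymin/max [-137.1  -25.6] medz 87.3
body (array([-54.5, 115.1]), 110.1, 64.1, 82.49) 2853 z [73.4 92.5 99.8] ymin/max [ 59.2 170.6] medz 92.5
```

View pics/scene9.png

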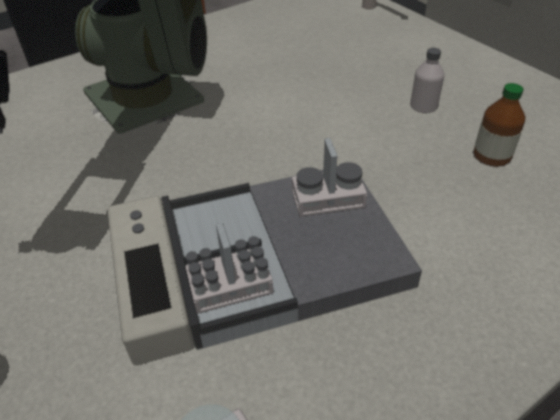

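View pics/top9.png

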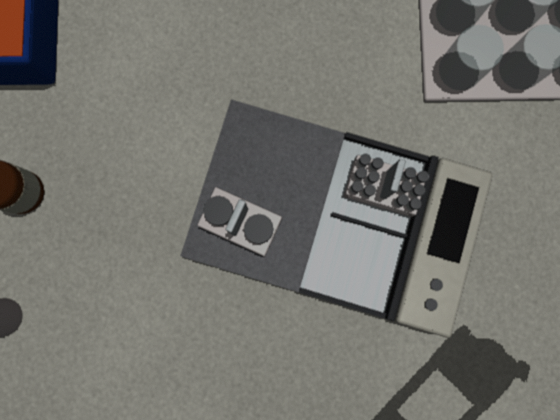

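Measured: the rack origin is at loader y ≈ -80 mm, x ≈ 63 mm. It is straight to about 0.3° and level, with caps at 94 mm front and rear. The jar rack hasn't moved. Handing in.

```bash
python3 -c "
from station import manip
print(manip.hand_in())"
```

```text
the job is handed in; nothing more can be done
None
```

The tube rack is on the metal deck against the end stop, and I handed the job in at about 9 s. I gripped its handle plate, straightened it by about 7° while sliding along the shelf, slid it over the step, lowered it 8 mm, pushed it to the stop, then released and backed the arm away.

**Last checks from the top camera:**

| Check | Measured | Expected |
|---|---|---|
| Rack position, loader y | about -80 mm | -80 mm |
| Rack position, loader x | 63 mm | lane centre 62 mm |
| Straightness | within about 0.3° | straight |
| Cap tops, front and rear | both 94 mm | 94 mm |
| Jar rack (loader x, y) | (-54.6, 114.8) mm | (-54.4, 115) mm before, so unmoved |

**What went less smoothly:**
- **Step edge:** the rear of the rack caught on the step edge for a moment while I was lowering it, with a peak reading of 33 N at the wrist. I eased off and went on.
- **Brief loss of contact:** just after the rear came off the step, the force reading suggested the rack may have hung a millimetre or two above the deck. I lowered it at once.
- **Rack outline:** the last outline came out about 5 mm too large because it picked up parts of the rail and stop. I relied on the caps and handle plate instead.
- **Stop contact:** I judged this from the push stalling (0.3 mm of motion for 2 mm commanded, force rising to 12 N) and from the measured position.

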